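# Draw the loaded test nest out and bolt it there

## Robot

A 6-joint arm with a two-finger parallel gripper is mounted at the origin on a cart in front of the work surface, level with it; the furniture and walls round the work are solid. World frame = base frame: x ahead of the robot, y to its left, z up, the work surface at z = 0. Lengths are in m, angles in rad, forces in N, time in s.
With the tool pointing down it reaches from about 0.225 to 0.875 m from the base axis. Payload 3.4 kg.
Tool frame: the origin (TCP) lies at the very end of the fingers, on their centre line; the grasp point (between the pads) lies 19 mm behind it; y points along the fingers, x is the direction in which the jaws open and shut, and the axes are right-handed (so a half turn about y gives the same grasp; the last joint's range is limited). The gripper opens to 85 mm and grips with 20 to 120 N. Pads are 22 mm wide; open, the fingers measure 114 mm over their backs; the gripper's body (76 mm by 85 mm) begins 54 mm behind the grasp point. The pads swing forward as they close: fully open they stand 13 mm farther back than shut.
Start: joints at [-1.244, 0.276, 1.505, -0, 1.361, -0.121], TCP at [0.249, -0.518, 0.231] pointing down, gripper open.
Joint ranges: [-2.89, 2.89], [-0.75, 2.08], [0.22, 2.7], [-1.18, 4.32], [0.11, 2.71], [-2.7, 2.7]. Speed limits (rad/s): [2.57, 2.57, 3.14, 3.14, 3.14, 3.14].

## Interface

Orientations are given as a 3x3 rotation matrix whose columns are the frame's x, y, z axes.
In Python, from bench import env gives the robot as it stands.
- The arm moves only by the tool send_rows, never from a script. Its arguments are lists of equal length, an entry for each row: "translation": the shift along the tool's x, y, z in mm, a list of three; "rotation": the turn, a rotation vector about the tool's x, y, z in degrees, a list of three. In form: {"translation": [[tx, ty, tz], ...], "rotation": [[ax, ay, az], ...]}. A call has 1 to 12 rows; each row is the pose to reach, as a shift and turn from the pose commanded when the call began, along the tool's axes at that moment; what a row does not reach only later rows make up. A row lasts 1/12 s, in which the tool goes at most 41.7 mm and 7.16 degrees, less where a joint would pass 70% of its speed; a pose out of reach is approached as far as the arm can. A call with a gripper value outside its range is refused whole. "claw" is the opening, from 0 (shut) to 1 (fully open), set as the call begins (left out, the last holds). The fingers move at their own pace and stop on an object; "squeeze" is the grip in N (left out, the last holds). Time passes only in rows, so rows that repeat a pose let the fingers close. It gives the time, the measured TCP pose, the force and the opening at its end, in the units of the state.
- env.read_state(): the state, without advancing time (a new reading comes with each control period).
- env.camera(name): name is "scene" or "top"; returns a dict with "pixels" (384x512x3 uint8, red, green, blue), "fx", "fy", "cx", "cy" (pixels), "xyz" and "attitude" of the camera in the world. Camera axes: x right, y down, z forward; pixel columns grow to the right and rows downward; lengths in m; the calibration is good to about 2 mm. A picture is of the moment at which its call begins. There is no depth.
- env.hand_in(): hands the job in, once; it reports no verdict.
The state is a dict: "time_s": time; "qpos": joint angles; "qd": joint speeds; "effort": joint torques, N m; "position": TCP position; "orientation": TCP orientation; "wrist_force": force on the tool from outside, world axes, zero at the start; "ft_torque": the same for the moment, N m; "width": finger opening in m.
Only numpy, scipy, OpenCV 4.12 (cv2) and the standard library are available. Lean on these libraries where they do the work, as an engineer would, in place of code of your own. Each camera call takes 0.05 s, during which the arm holds its last target.

## Task

One of the two test nests on the bench has a can lying in it: with a fingertip push that nest's locking bolt aside, then hook a fingertip behind the upright lip at the front of its slide and draw the slide all the way out to its stop, and push the bolt fully shut again so that the slide is locked out, ready for the can to be collected. Work with fingertips only, without pinching the tab or the lip; the can rides along in its cradle untouched, and the empty nest and the things standing around stay as they are.

Things in the scene. Friction and masses are not known exactly. Their poses are not given: they have to be found in the camera images.
- nest_a: The LOADED test nest, a fixture fixed to the bench: grey base plate 270 x 116 x 12 mm. Origin on the bench, 118 mm behind the plate's front edge. x points to its back (grey test head, 100 mm high, front at x = +125 mm), so the slide comes out along -x; y points to its left, where the bolt sits; z up. It looks just like nest_b but has a can in it. All mm below are in this frame.
- nest_b: The EMPTY test nest, the same fixture with no can in it; axes and sizes as nest_a. Leave it as it is.
- slide_a (a joint): Slide of nest_a on its rails, m: 0 = home at the test head, 0.085 = fully out on its stop; friction about 2.5 N. Deck 132 x 78 mm, top at z = 34. A bar on its left edge (y = 31 to 39, top z = 56) has two slots 13 mm wide, 85 mm apart, for the bolt's 8 mm nose: the bolt shuts only within 2 mm of home or of fully out, and then locks the slide.
- lip_top_a (a point): Middle of the top edge, back side, of the pull lip, an upright steel plate across the front end of nest_a's slide, 64 mm wide along y, 4 mm thick with a black rubber strip 5 mm thick on its front; moves with the slide; at x = -4, y = -3, z = 70 mm when home. Behind it (+x) the deck (z = 34) is clear for 46 mm, from y = -39 to +31, up to the cradle's black front stop, 24 mm high.
- bolt_a (a joint): Locking bolt of nest_a, m: 0 = shut (nose in the slot), 0.026 = fully drawn, to the nest's left (+y). Starts up to 4 mm from shut. Friction about 2 N; stays where it is left. The slide is free above 0.016. Rod 8 mm thick, centre at x = 12, z = 46; guide blocks up to z = 53 stand on its line at y = 47 to 59 and y = 121 to 134.
- tab_top_a (a point): Middle of the top edge of the bolt's upright thumb tab, 32 mm wide along x, from the rod up to z = 84; moves with the bolt; at x = 12, y = 91, z = 84 mm when shut. The tab's right face (steel) is 2 mm to the right (-y) of this point, its left face (a black pad, z = 53 to 83) 6 mm to the left (+y). Right of the tab it is clear for 50 mm, as far as the slide's edge, above z = 53.
- can_centre (a point): Centre of the white sleeved can, a cylinder 43 mm across and 75 mm long, lying loose in the cradle of nest_a with its axis along the slide, centre at z = 60 mm, top at z = 82 mm.
- can: That can (origin on its lowest line, 21 mm below the axis).
- cradle_a (a point): Where the can's centre belongs: in the middle of the black V cradle on nest_a's slide, 89.5 mm behind lip_top_a; x axis along the slide to the back, y left, z up.
- slide_b (a joint): Slide of the empty nest, as slide_a; stays at 0.
- tab_top_b (a point): Top of the empty nest's bolt tab, as tab_top_a; stays where it is.
- plug_gauge: Bystander: double-ended plug gauge, 30 x 113 x 30 mm, lying on the bench at the right. Origin under its middle.
- test_weight: Bystander: brass-coloured knobbed weight, 31 mm across, 47 mm high, on the bench at the left. Origin under its centre.
- setting_block: Bystander: steel block 30 x 50 x 30 mm, on the bench at the right. Origin under its centre.

How it is judged:
By the outcome, as a careful person would: the job done as asked, in the order asked, and still so for the second after the job is handed in, with the robot touching nothing.
It also fails if it takes over 48 s, if anything falls off the work surface, if the arm or the gripper's body presses on something with over 40 N, if the wrist force passes 120 N, or if a joint passes its speed limit or range.

## Working session

There is one attempt and no reset: what is moved stays moved. The work goes in short steps, Python scripts to look and compute and a tool call to move; the robot and the scene stay as the last step left them, time stands still between calls to the robot, and variables do not carry over. Pictures are saved under pics/ and viewed, and the job is handed in when it is done.

Besides the shell and the picture viewer there is one more tool, called after "Request:" as name(argument=value, ...) on one line, values as JSON. send_rows: Moves the arm, as the interface text tells. Its arguments: {"type":"object","properties":{"translation":{"type":"array"},"rotation":{"type":"array"},"claw":{"type":"number"},"squeeze":{"type":"number"}},"required":["translation","rotation"]}

```bash
mkdir -p pics; ls
python3 - <<'E'
from bench import env
import cv2, numpy as np
s=env.read_state()
for k,v in s.items(): print(k,np.round(v,4).tolist())
for n in("scene","top"):
    c=env.camera(n)
    cv2.imwrite(f"pics/{n}0.png",cv2.cvtColor(c["pixels"],cv2.COLOR_RGB2BGR))
    print(n,{k:np.round(c[k],4).tolist() for k in c if k!="pixels"})
    np.savez(f"pics/{n}0.npz",**c)
E
```

```text
pics
time_s 0.0
qpos [-1.244, 0.2766, 1.5062, 0.0, 1.3607, -0.121]
qd [0.0009, -0.0012, 0.002, -0.0001, -0.0015, -0.0015]
effort [0.0016, -41.676, -24.58, 0.0, 0.0109, -0.0]
position [0.2488, -0.5178, 0.2304]
orientation [[0.433, -0.0006, 0.9014], [-0.9014, 0.0018, 0.433], [-0.0019, -1.0, 0.0003]]
wrist_force [0.6804, 0.236, -0.3413]
ft_torque [0.0055, 0.0207, 0.0098]
width 0.0857
scene {'fx': 477.466, 'fy': 477.466, 'cx': 249.6404, 'cy': 192.0788, 'xyz': [-0.2924, 0.5646, 0.902], 'attitude': [[-0.5059, -0.583, 0.6357], [-0.8624, 0.3297, -0.3841], [0.0144, -0.7426, -0.6696]]}
top {'fx': 397.1181, 'fy': 397.1181, 'cx': 262.5127, 'cy': 192.26, 'xyz': [0.4227, 0.0491, 1.218], 'attitude': [[-0.0089, -0.9967, 0.0801], [-0.9994, 0.0115, 0.0321], [-0.0329, -0.0798, -0.9963]]}
```

View pics/scene0.png

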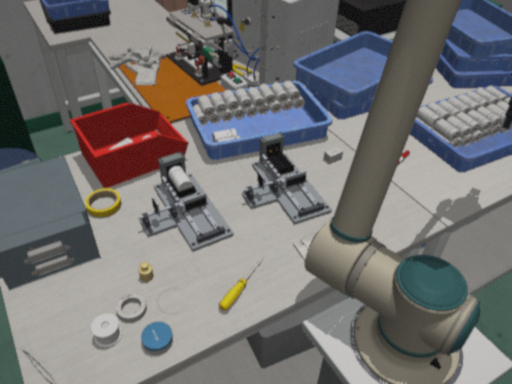

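View pics/top0.png

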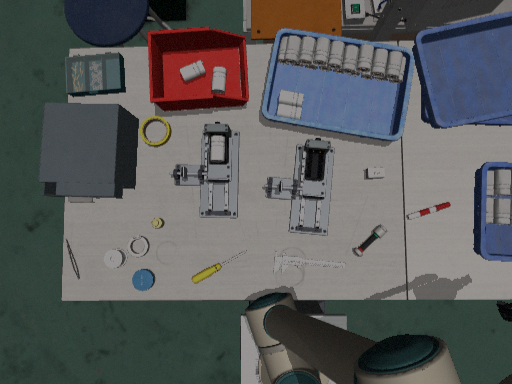

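The loaded nest is the left one (white can at about (217,150) in top, (180,180) in scene). The empty nest is at about (312,185) in top. I'll zoom in next.

Run:
```python
import cv2
a=cv2.imread("pics/top0.png")[110:230,160:260]; cv2.imwrite("pics/top0z.png",cv2.resize(a,None,fx=5,fy=5,interpolation=cv2.INTER_CUBIC))
a=cv2.imread("pics/scene0.png")[145:255,130:240]; cv2.imwrite("pics/scene0z.png",cv2.resize(a,None,fx=5,fy=5,interpolation=cv2.INTER_CUBIC))
```

```text
(no output)
```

View pics/top0z.png

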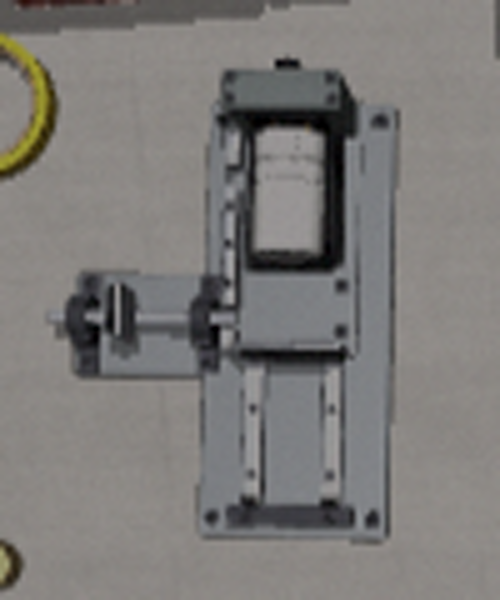

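View pics/scene0z.png

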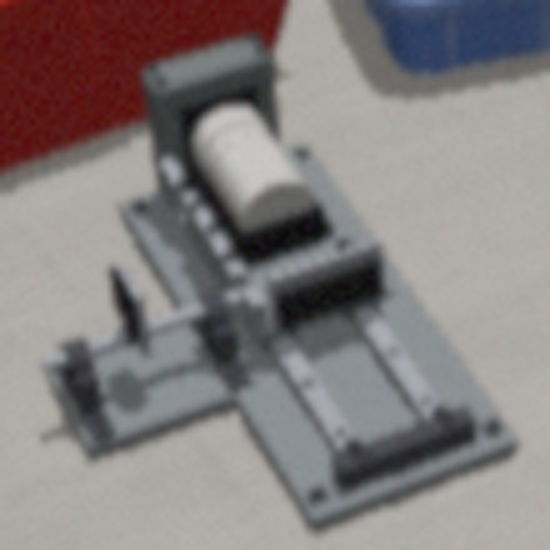

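```bash
cat > h.py <<'E'
import numpy as np, cv2
from scipy.optimize import least_squares
def load(n): return dict(np.load(n))
def ray(c,u,v):
    d=np.array([(u-c["cx"])/c["fx"],(v-c["cy"])/c["fy"],1.]); return c["attitude"]@d
def onz(c,u,v,z):
    d=ray(c,u,v); o=c["xyz"]; return o+d*(z-o[2])/d[2]
def proj(c,p):
    q=c["attitude"].T@(np.asarray(p)-c["xyz"]); return np.array([c["fx"]*q[0]/q[2]+c["cx"],c["fy"]*q[1]/q[2]+c["cy"]])
def n2w(P,p):
    x,y,a=P; p=np.asarray(p)/1000; c,s=np.cos(a),np.sin(a)
    return np.array([x+c*p[0]-s*p[1],y+s*p[0]+c*p[1],p[2]])
E
python3 - <<'E'
from h import *
t=load("pics/top0.npz"); s=load("pics/scene0.npz")
T=lambda u,v:((u+.5)/5-.5+160,(v+.5)/5-.5+110)
S=lambda u,v:((u+.5)/5-.5+130,(v+.5)/5-.5+145)
obs=[(t,T(199,537),(-118,58,12)),(t,T(386,541),(-118,-58,12)),(t,T(398,106),(152,-58,12)),
(s,S(310,526),(-118,58,12)),(s,S(517,447),(-118,-58,12)),(s,S(303,148),(152,-58,12)),
]
for c,p,m in obs: print(m, np.round(onz(c,*p,m[2]/1000),4))
fit=lambda o:least_squares(lambda P:np.concatenate([(onz(c,*p,m[2]/1000)-n2w(P,m))[:2] for c,p,m in o]),[.5,.1,0])
for o in(obs[:3],obs[3:],obs):
    r=fit(o);print(np.round(r.x,4),np.round(r.fun*1000,1))
P=r.x
np.save("P.npy",P)
I=[cv2.imread("pics/top0.png"),cv2.imread("pics/scene0.png")]
pts={"lip":[(-4,29,70),(-4,-35,70)],"tab":[(12-16,91,84),(12+16,91,84)],"head":[(125,0,100)],"can":[(85.5,-3,82)],"pl":[(-118,58,12),(-118,-58,12),(152,-58,12)]}
for im,c,(x0,y0,w),n in((I[0],t,(160,110,110),"t"),(I[1],s,(130,145,110),"s")):
    a=cv2.resize(im[y0:y0+w+15,x0:x0+w],None,fx=5,fy=5,interpolation=cv2.INTER_CUBIC)
    for L in pts.values():
        for m in L:
            u=(proj(c,n2w(P,m))-[x0,y0]+.5)*5-.5
            cv2.drawMarker(a,tuple(int(k) for k in np.round(u)),(0,0,255),0,9,1)
    cv2.imwrite(f"pics/ov_{n}.png",a)
E
```

```text
(-118, 58, 12) [0.4462 0.2812 0.012 ]
(-118, -58, 12) [0.4427 0.1669 0.012 ]
(152, -58, 12) [0.7112 0.1584 0.012 ]
(-118, 58, 12) [0.4405 0.2846 0.012 ]
(-118, -58, 12) [0.4365 0.1711 0.012 ]
(152, -58, 12) [0.7041 0.1648 0.012 ]
[ 0.5619  0.2206 -0.0297] [ 0.5 -0.9  0.5  0.7 -1.   0.3]
[ 0.5555  0.2255 -0.0231] [ 1.7 -1.6  0.3  0.8 -2.   0.8]
[ 0.5587  0.2231 -0.0264] [ 4.  -3.   3.5 -1.4  2.1 -2.7 -1.8  0.5 -2.7  2.9 -5.1  3.7]
```

View pics/ov_t.png

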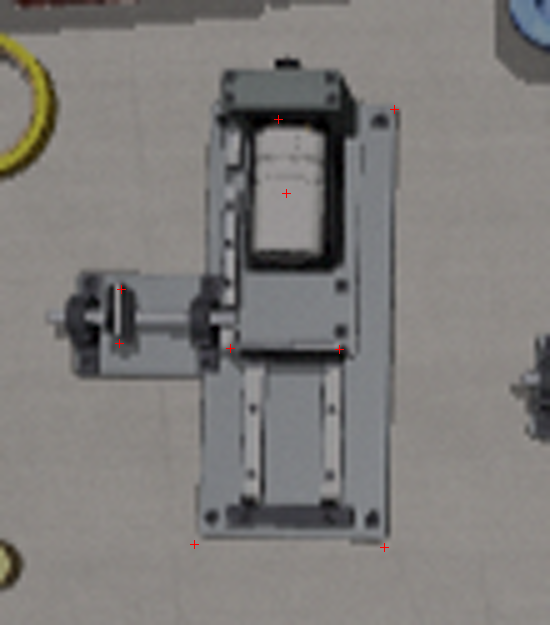

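View pics/ov_s.png

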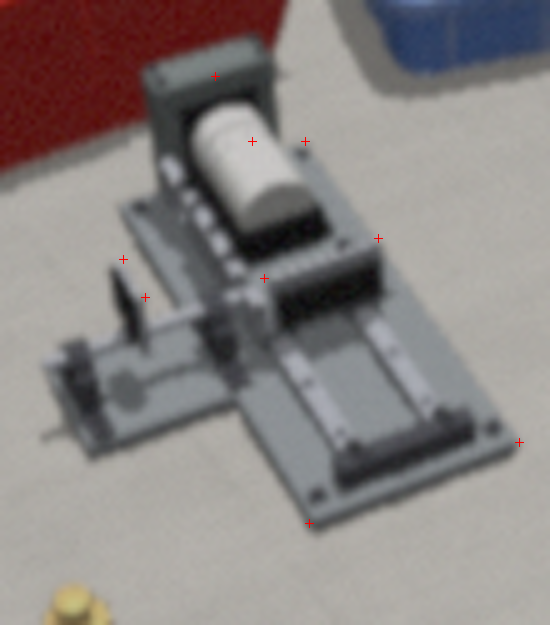

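```bash
cat >> h.py <<'E'
from bench import env
P=np.load("P.npy")
def go(m,world=False,yaw=None):
    s=env.read_state(); R=np.array(s["orientation"]); p=np.array(s["position"])
    w=np.array(m) if world else n2w(P,m)
    print("target",np.round(w,4),"shift",np.round(R.T@(w-p)*1000,1))
    if yaw is None: yaw=P[2]
    X=np.array([np.sin(yaw),-np.cos(yaw),0]);Y=np.array([0,0,-1.]);Z=np.cross(X,Y)
    from scipy.spatial.transform import Rotation as Ro
    print("rot",np.round(np.degrees(Ro.from_matrix(R.T@np.c_[X,Y,Z]).as_rotvec()),2))
E
python3 -c "
from h import *
go((12,64,150))"
```

```text
target [0.5724 0.2867 0.15  ] shift [-585.    81.6  640. ]
rot [ 1.000e-02  2.717e+01 -1.000e-01]
```

Request:
send_rows(translation=[[-12, 0, 13], [-36, 0, 39], [-60, 0, 66], [-86, 0, 94], [-112, 0, 122], [-138, 0, 150], [-164, 0, 178], [-190, 0, 206], [-216, 0, 234], [-242, 0, 262], [-268, 0, 290], [-292, 0, 320]], rotation=[[0, 1, 0], [0, 3, 0], [0, 5, 0], [0, 8, 0], [0, 11, 0], [0, 14, 0], [0, 17, 0], [0, 20, 0], [0, 23, 0], [0, 25, 0], [0, 26.5, 0], [0, 27.2, 0]], claw=0)

```text
time_s: 1.1
position: [0.4106, -0.1145, 0.2312]
orientation: [[-0.028, -0.001, 1.0], [-1.0, 0.0, -0.028], [-0.0, -1.0, -0.001]]
wrist_force: [0.7, -0.7, -1.4]
width: 0.0001
```

```bash
python3 -c "
from h import *
go((12,64,150))"
```

```text
target [0.5724 0.2867 0.15  ] shift [-405.7   81.1  150.4]
rot [ 0.03 -0.11 -0.  ]
```

Request:
send_rows(translation=[[-36, 0, 13], [-74, 0, 27], [-112, 0, 41], [-150, 10, 55], [-188, 20, 69], [-226, 30, 83], [-264, 42, 97], [-302, 54, 111], [-338, 64, 125], [-372, 74, 138], [-396, 80, 147], [-405, 81, 150]], rotation=[[0, 0, 0], [0, 0, 0], [0, 0, 0], [0, 0, 0], [0, 0, 0], [0, 0, 0], [0, 0, 0], [0, 0, 0], [0, 0, 0], [0, 0, 0], [0, 0, 0], [0, 0, 0]])

```text
time_s: 2.1
position: [0.572, 0.2877, 0.1478]
orientation: [[-0.024, -0.002, 1.0], [-1.0, 0.001, -0.024], [-0.0, -1.0, -0.002]]
wrist_force: [1.2, -0.0, -0.1]
width: -0.0002
```

```bash
cat > snap.py <<'E'
import sys; from h import *
n=sys.argv[1]; mark=eval(sys.argv[2]) if len(sys.argv)>2 else []
s=env.read_state(); print(s["time_s"],np.round(s["position"],4),np.round(s["wrist_force"],1))
for cam,(x0,y0,w,hh) in {"top":(160,100,110,110),"scene":(120,120,130,130)}.items():
    c=env.camera(cam); np.savez(f"pics/{n}_{cam}.npz",**c)
    a=cv2.cvtColor(c["pixels"],cv2.COLOR_RGB2BGR)[y0:y0+hh,x0:x0+w]
    k=4.5 if cam=="scene" else 5
    k=4
    a=cv2.resize(a,None,fx=k,fy=k,interpolation=cv2.INTER_CUBIC)
    for m in [s["position"]]+[n2w(P,q) for q in mark]:
        u=(proj(c,m)-[x0,y0]+.5)*k-.5
        cv2.drawMarker(a,tuple(int(k) for k in np.round(u)),(0,0,255),0,9,1)
    cv2.imwrite(f"pics/{n}_{cam}.png",a)
E
python3 snap.py a; python3 -c "
import cv2,numpy as np
a=cv2.imread('pics/a_top.png');b=cv2.imread('pics/a_scene.png')
h=max(a.shape[0],b.shape[0])
f=lambda i:cv2.copyMakeBorder(i,0,h-i.shape[0],0,0,0)
o=np.hstack([f(a),f(b)]);print(o.shape)"
```

```text
2.1 [0.572  0.2877 0.1478] [ 1.2 -0.  -0.1]
(520, 960, 3)
```

View pics/a_top.png

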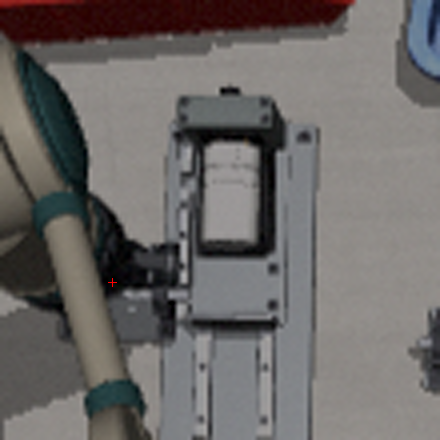

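View pics/a_scene.png

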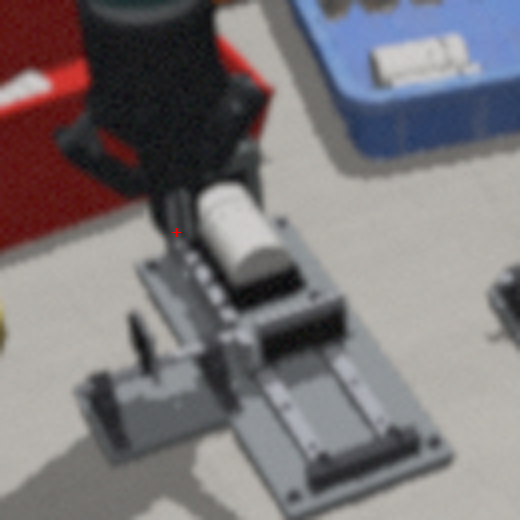

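Run:
```python
import cv2,numpy as np
a=np.load("pics/a_scene.npz")["pixels"][150:215,140:205,::-1]
a=np.clip((a/255.)**.5*255,0,255).astype('uint8')
cv2.imwrite("pics/a_z.png",cv2.resize(a,None,fx=9,fy=9,interpolation=cv2.INTER_CUBIC))
from h import *
s=env.read_state();c=load("pics/a_scene.npz")
p=np.array(s["position"]);R=np.array(s["orientation"])
for dx in(-14,14):
  for dz in(-11,11): print(dx,dz,np.round(((proj(c,p+R@[dx/1e3,0,dz/1e3])-[140,150]+.5)*9-.5)))
```

```text
-14 -11 [190. 287.]
-14 11 [160. 240.]
14 -11 [288. 255.]
14 11 [257. 209.]
```

View pics/a_z.png

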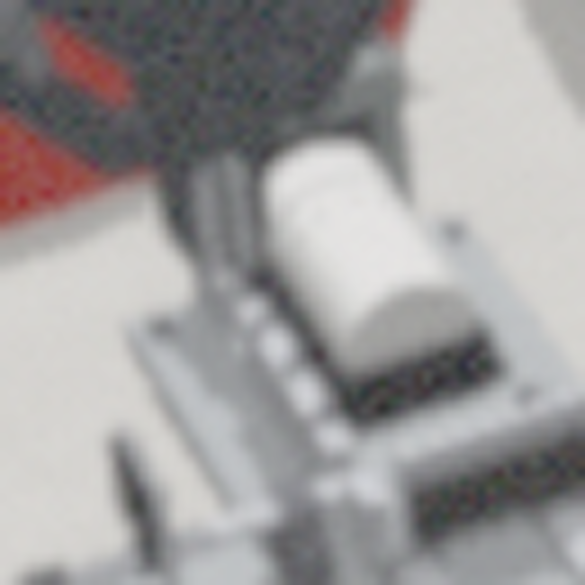

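```bash
python3 -c "
import numpy as np; np.save('P.npy',[.557,.2243,-.0255])
from h import *
go((12,66,66)); go((12,66,92))"
```

```text
target [0.5707 0.29   0.066 ] shift [-4.7 83.  -0.9]
rot [0.1  0.04 0.06]
target [0.5707 0.29   0.092 ] shift [-4.6 57.  -0.9]
rot [0.1  0.04 0.06]
```

Request:
send_rows(translation=[[-3, 15, 0], [-4, 32, 0], [-4, 47, 0], [-4, 56, 0], [-4, 56, 0]], rotation=[[0, 0, 0], [0, 0, 0], [0, 0, 0], [0, 0, 0], [0, 0, 0]])

```text
time_s: 2.62
position: [0.5702, 0.286, 0.0927]
orientation: [[-0.028, -0.004, 1.0], [-1.0, -0.002, -0.028], [0.002, -1.0, -0.004]]
wrist_force: [-0.2, -0.8, -0.4]
width: -0.0001
```

```bash
python3 snap.py b "[(12,91,84),(-4,29,70),(-4,-35,70)]"
python3 - <<'E'
import cv2,numpy as np
a=np.load("pics/b_scene.npz")["pixels"][165:240,130:205,::-1]
a=np.clip((a/255.)**.5*255,0,255).astype('uint8')
a=cv2.resize(a,None,fx=8,fy=8,interpolation=cv2.INTER_CUBIC)
from h import *
s=env.read_state();c=load("pics/b_scene.npz")
p=np.array(s["position"])
f=lambda q:tuple(int(v) for v in np.round((proj(c,q)-[130,165]+.5)*8-.5))
R=np.array(s["orientation"])
for dx in(-14.5,14.5):
    cv2.drawMarker(a,f(p+R@[dx/1e3,0,-.011]),(0,0,255),0,9,1)
for q in[(-4,91,84),(28,91,84),(-4,29,70)]: cv2.drawMarker(a,f(n2w(P,q)),(0,255,0),0,9,1)
cv2.imwrite("pics/b_z.png",a)
E
```

```text
2.6167 [0.5702 0.286  0.0927] [-0.2 -0.8 -0.4]
```

View pics/b_z.png

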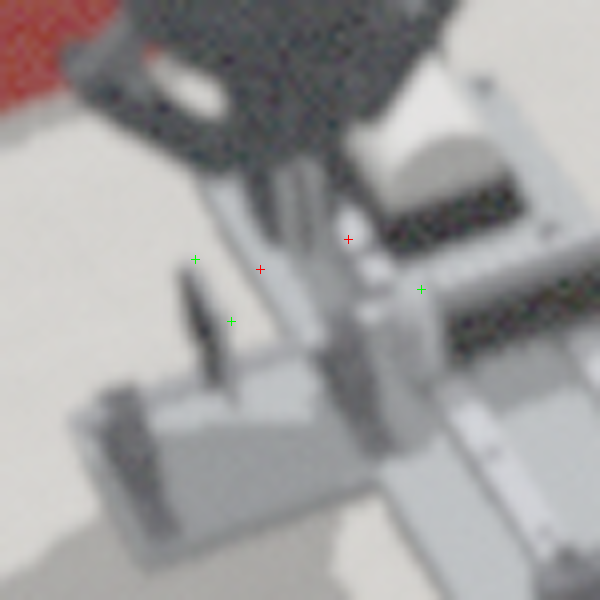

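Request:
send_rows(translation=[[0, 10, 0], [0, 22, 0], [0, 28, 0], [-5, 28, 0], [-12, 28, 0], [-18, 28, 0], [-23, 28, 0], [-27, 28, 0], [-31, 28, 0], [-34, 28, 0]], rotation=[[0, 0, 0], [0, 0, 0], [0, 0, 0], [0, 0, 0], [0, 0, 0], [0, 0, 0], [0, 0, 0], [0, 0, 0], [0, 0, 0], [0, 0, 0]])

```text
time_s: 3.55
position: [0.573, 0.3227, 0.0665]
orientation: [[-0.027, 0.001, 1.0], [-1.0, -0.0, -0.027], [0.0, -1.0, 0.001]]
wrist_force: [0.3, -3.0, -0.6]
width: 0.0003
```

```bash
python3 snap.py c
python3 - <<'E'
from h import *
print(np.round(env.read_state()["wrist_force"],1))
a=np.load("pics/c_scene.npz")["pixels"][165:240,130:205,::-1]
a=np.clip((a/255.)**.5*255,0,255).astype('uint8')
cv2.imwrite("pics/c_z.png",cv2.resize(a,None,fx=8,fy=8,interpolation=cv2.INTER_CUBIC))
E
```

```text
3.55 [0.573  0.3227 0.0665] [ 0.3 -3.  -0.6]
[ 1.3 -1.3 -0.8]
```

View pics/c_z.png

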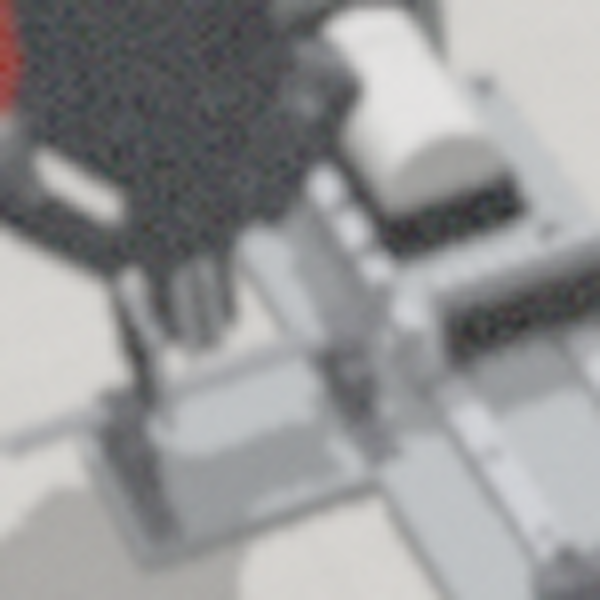

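The tab has moved left with the fingertip (from about x=205 to 140 in the zoom). I'll push on to the stop and watch the force.

Request:
send_rows(translation=[[-2, 0, 0], [-4, 0, 0], [-6, 0, 0]], rotation=[[0, 0, 0], [0, 0, 0], [0, 0, 0]])

```text
time_s: 3.9
position: [0.5729, 0.3233, 0.0664]
orientation: [[-0.025, -0.001, 1.0], [-1.0, -0.01, -0.025], [0.01, -1.0, -0.001]]
wrist_force: [1.2, -17.6, 3.7]
width: -0.0003
```

Request:
send_rows(translation=[[-1.5, 0, 0], [-3, 0, 0], [-3, 0, 0]], rotation=[[0, 0, 0], [0, 0, 0], [0, 0, 0]])

```text
time_s: 4.15
position: [0.573, 0.3233, 0.0664]
orientation: [[-0.025, -0.002, 1.0], [-1.0, -0.014, -0.025], [0.014, -1.0, -0.001]]
wrist_force: [1.2, -20.6, 5.6]
width: -0.0002
```

Stop felt: 20 N and no further motion. Backing off and lifting.

Request:
send_rows(translation=[[5, 0, 0], [12, 0, 0], [20, 0, 0], [22, -15, 0], [24, -40, 0], [26, -55, 0], [26, -60, 0], [26, -60, 0]], rotation=[[0, 0, 0], [0, 0, 0], [0, 0, 0], [0, 0, 0], [0, 0, 0], [0, 0, 0], [0, 0, 0], [0, 0, 0]])

```text
time_s: 4.82
position: [0.5734, 0.306, 0.128]
orientation: [[-0.027, 0.004, 1.0], [-1.0, 0.002, -0.027], [-0.002, -1.0, 0.003]]
wrist_force: [-0.6, -0.2, -0.9]
width: -0.0001
```

Run:
```python
from h import *
c=env.camera("scene")
np.savez("pics/d_scene.npz",**c)
a=c["pixels"][165:240,130:205,::-1]
a=np.clip((a/255.)**.5*255,0,255).astype('uint8')
cv2.imwrite("pics/d_z.png",cv2.resize(a,None,fx=8,fy=8,interpolation=cv2.INTER_CUBIC))
go((19,-3,125)); go((19,-3,48))
print(env.read_state()["qpos"])
```

```text
target [0.5759 0.2208 0.125 ] shift [84.7  1.5  5.7]
rot [-0.06 -0.08 -0.06]
target [0.5759 0.2208 0.048 ] shift [84.8 78.5  5.6]
rot [-0.06 -0.08 -0.06]
[3.82873412e-01 4.53324099e-01 1.49610083e+00 6.34879727e-04
 1.19075973e+00 1.98037691e+00]
```

View pics/d_z.png

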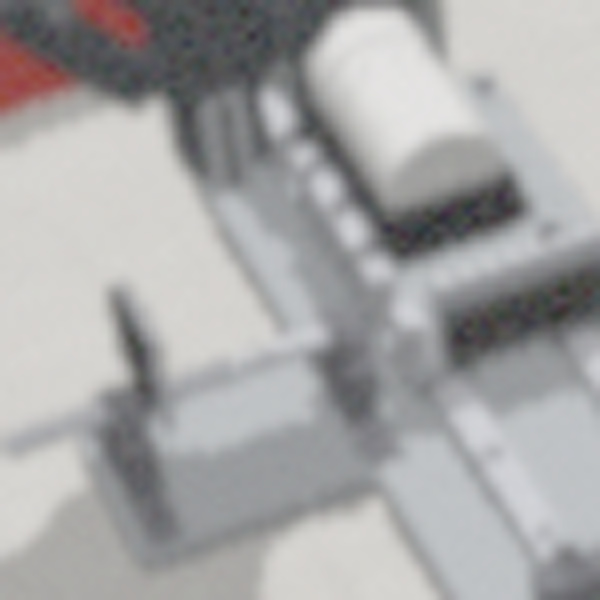

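Request:
send_rows(translation=[[15, 0, 1], [40, 0, 3], [65, 5, 5], [80, 15, 6], [85, 28, 6], [85, 40, 6], [85, 44, 6], [85, 44, 6]], rotation=[[0, 0, 0], [0, 0, 0], [0, 0, 0], [0, 0, 0], [0, 0, 0], [0, 0, 0], [0, 0, 0], [0, 0, 0]])

```text
time_s: 5.53
position: [0.5744, 0.219, 0.0799]
orientation: [[-0.027, -0.005, 1.0], [-1.0, -0.001, -0.027], [0.002, -1.0, -0.005]]
wrist_force: [-0.5, -0.3, -0.4]
width: -0.0002
```

Run:
```python
from h import *
c=env.camera("scene")
np.savez("pics/e_scene.npz",**c)
a=c["pixels"][155:230,145:220,::-1]
a=np.clip((a/255.)**.5*255,0,255).astype('uint8')
a=cv2.resize(a,None,fx=8,fy=8,interpolation=cv2.INTER_CUBIC)
s=env.read_state();p=np.array(s["position"]);R=np.array(s["orientation"])
f=lambda q:tuple(int(v) for v in np.round((proj(c,q)-[145,155]+.5)*8-.5))
for q in[p+R@[-.009,0,-.011],p+R@[.009,0,-.011]]: cv2.drawMarker(a,f(q),(0,0,255),0,9,1)
for q in[(-4,29,70),(-4,-35,70),(42,29,34),(42,-35,34)]: cv2.drawMarker(a,f(n2w(P,q)),(0,255,0),0,9,1)
cv2.imwrite("pics/e_z.png",a)
go((19,-3,47))
```

```text
target [0.5759 0.2208 0.047 ] shift [-1.3 34.   0.7]
rot [ 0.15 -0.09  0.05]
```

View pics/e_z.png

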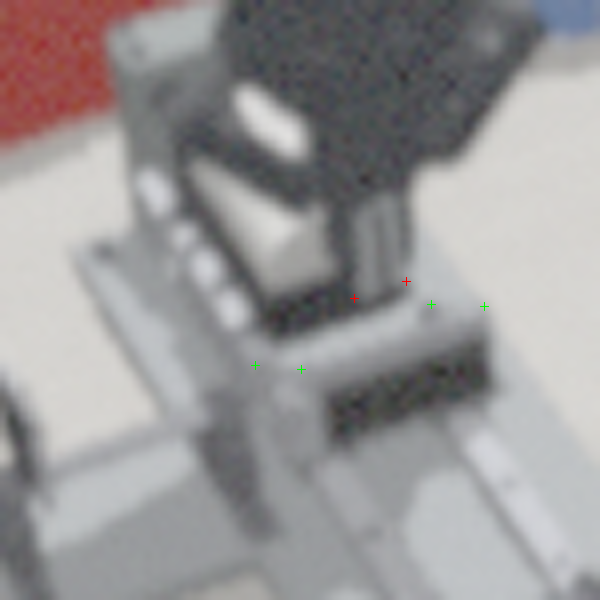

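Request:
send_rows(translation=[[-1, 8, 0], [-1, 18, 0], [-1, 28, 0], [-1, 33, 0], [-1, 33, 0]], rotation=[[0, 0, 0], [0, 0, 0], [0, 0, 0], [0, 0, 0], [0, 0, 0]])

```text
time_s: 6.0
position: [0.5748, 0.2209, 0.0473]
orientation: [[-0.027, -0.003, 1.0], [-1.0, -0.001, -0.027], [0.001, -1.0, -0.003]]
wrist_force: [-1.0, 0.4, -0.3]
width: -0.0002
```

Request:
send_rows(translation=[[0, 0, -3], [0, 0, -6], [0, 0, -9], [0, 0, -12], [0, 0, -15], [0, 0, -18], [0, 0, -21]], rotation=[[0, 0, 0], [0, 0, 0], [0, 0, 0], [0, 0, 0], [0, 0, 0], [0, 0, 0], [0, 0, 0]])

```text
time_s: 6.58
position: [0.5555, 0.2218, 0.0498]
orientation: [[-0.027, 0.002, 1.0], [-1.0, 0.0, -0.027], [-0.0, -1.0, 0.002]]
wrist_force: [3.5, -0.9, -0.3]
width: -0.0003
```

Request:
send_rows(translation=[[0, 0, -3], [0, 0, -6], [0, 0, -10], [0, 0, -14], [0, 0, -18], [0, 0, -22], [0, 0, -26], [0, 0, -30], [0, 0, -34], [0, 0, -38], [0, 0, -42], [0, 0, -45]], rotation=[[0, 0, 0], [0, 0, 0], [0, 0, 0], [0, 0, 0], [0, 0, 0], [0, 0, 0], [0, 0, 0], [0, 0, 0], [0, 0, 0], [0, 0, 0], [0, 0, 0], [0, 0, 0]])

```text
time_s: 7.58
position: [0.5095, 0.2228, 0.0492]
orientation: [[-0.027, -0.0, 1.0], [-1.0, -0.0, -0.027], [0.0, -1.0, -0.0]]
wrist_force: [1.9, 0.5, 1.6]
width: -0.0001
```

Request:
send_rows(translation=[[0, 0, -3], [0, 0, -5], [0, 0, -7], [0, 0, -9], [0, 0, -11], [0, 0, -13], [0, 0, -15], [0, 0, -17], [0, 0, -19], [0, 0, -21]], rotation=[[0, 0, 0], [0, 0, 0], [0, 0, 0], [0, 0, 0], [0, 0, 0], [0, 0, 0], [0, 0, 0], [0, 0, 0], [0, 0, 0], [0, 0, 0]])

```text
time_s: 8.42
position: [0.4889, 0.2234, 0.0492]
orientation: [[-0.027, -0.0, 1.0], [-1.0, -0.0, -0.027], [0.0, -1.0, -0.0]]
wrist_force: [2.9, -0.3, 1.7]
width: -0.0003
```

Request:
send_rows(translation=[[0, 0, -1.5], [0, 0, -3], [0, 0, -4.5], [0, 0, -6], [0, 0, -7.5], [0, 0, -9], [0, 0, -10]], rotation=[[0, 0, 0], [0, 0, 0], [0, 0, 0], [0, 0, 0], [0, 0, 0], [0, 0, 0], [0, 0, 0]])

```text
time_s: 9.0
position: [0.485, 0.2235, 0.0494]
orientation: [[-0.025, 0.012, 1.0], [-1.0, -0.0, -0.025], [-0.0, -1.0, 0.012]]
wrist_force: [15.5, -3.6, -10.0]
width: -0.0001
```

Request:
send_rows(translation=[[0, 0, -1.5], [0, 0, -3], [0, 0, -4], [0, 0, -5]], rotation=[[0, 0, 0], [0, 0, 0], [0, 0, 0], [0, 0, 0]])

```text
time_s: 9.33
position: [0.485, 0.2236, 0.0497]
orientation: [[-0.024, 0.021, 0.999], [-1.0, 0.0, -0.024], [-0.001, -1.0, 0.021]]
wrist_force: [23.9, -5.9, -17.8]
width: 0.0002
```

Stop felt at x=0.485 (24 N). Releasing by moving toward the middle of the gap, then lifting and checking.

Request:
send_rows(translation=[[0, 0, 5], [0, 0, 10], [0, 0, 15], [0, 0, 19], [0, -10, 20], [0, -30, 20], [0, -55, 20], [0, -75, 20], [0, -80, 20], [0, -80, 20]], rotation=[[0, 0, 0], [0, 0, 0], [0, 0, 0], [0, 0, 0], [0, 0, 0], [0, 0, 0], [0, 0, 0], [0, 0, 0], [0, 0, 0], [0, 0, 0]])

```text
time_s: 10.17
position: [0.4947, 0.2238, 0.1313]
orientation: [[-0.027, 0.003, 1.0], [-1.0, 0.001, -0.027], [-0.001, -1.0, 0.003]]
wrist_force: [0.4, 0.2, -0.2]
width: -0.0002
```

Run:
```python
from h import *
c=env.camera("scene")
np.savez("pics/f_scene.npz",**c)
a=c["pixels"][155:255,125:225,::-1]
a=np.clip((a/255.)**.5*255,0,255).astype('uint8')
a=cv2.resize(a,None,fx=6,fy=6,interpolation=cv2.INTER_CUBIC)
cv2.imwrite("pics/f_z.png",a)
c=env.camera("top");np.savez("pics/f_top.npz",**c)
a=c["pixels"][110:230,160:260,::-1]
cv2.imwrite("pics/f_t.png",cv2.resize(a,None,fx=5,fy=5,interpolation=cv2.INTER_CUBIC))
go((12,145,128)); go((12,145,68))
```

```text
target [0.5727 0.3689 0.128 ] shift [-147.9    0.6   75.6]
rot [ 0.08 -0.07  0.02]
target [0.5727 0.3689 0.068 ] shift [-147.9   60.6   75.7]
rot [ 0.08 -0.07  0.02]
```

View pics/f_z.png

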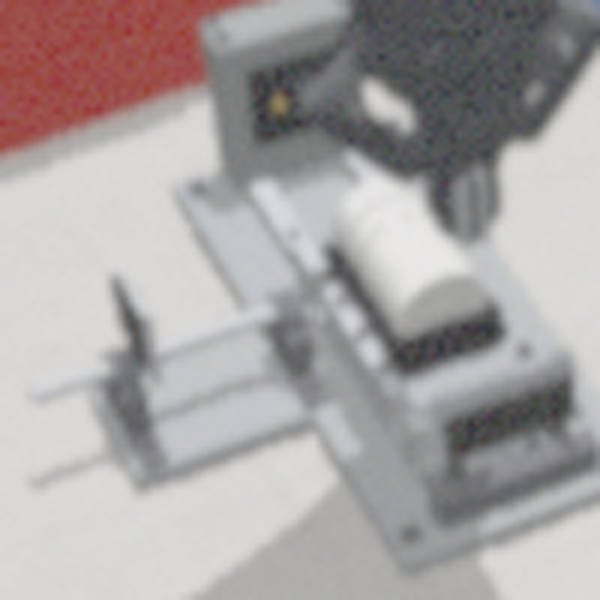

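View pics/f_t.png

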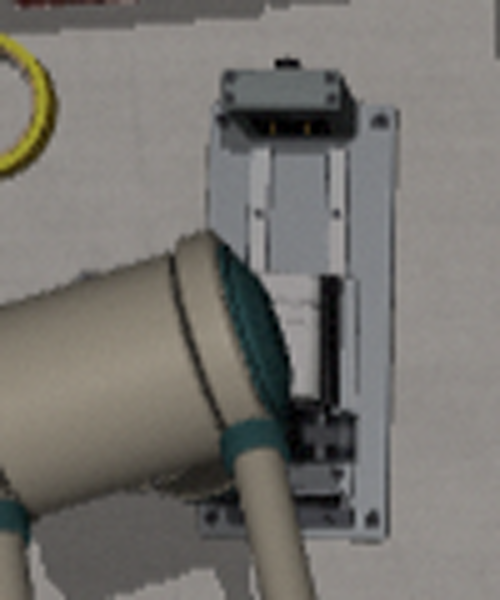

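The slide stands against its front stop block, with the can still in its cradle and the bolt still drawn. Moving to the left of the tab.

Request:
send_rows(translation=[[-8, 0, 5], [-25, 0, 14], [-45, 0, 26], [-68, 0, 37], [-90, 0, 48], [-112, 0, 59], [-132, 0, 70], [-146, 0, 75], [-151, 0, 76], [-151, 0, 76]], rotation=[[0, 0, 0], [0, 0, 0], [0, 0, 0], [0, 0, 0], [0, 0, 0], [0, 0, 0], [0, 0, 0], [0, 0, 0], [0, 0, 0], [0, 0, 0]])

```text
time_s: 11.1
position: [0.5737, 0.3734, 0.1272]
orientation: [[-0.026, -0.003, 1.0], [-1.0, -0.001, -0.026], [0.001, -1.0, -0.003]]
wrist_force: [-0.2, -0.1, 0.3]
width: -0.0001
```

Request:
send_rows(translation=[[0, 8, 0], [0, 20, 0], [0, 30, 0], [0, 35, 0], [0, 35, 0]], rotation=[[0, 0, 0], [0, 0, 0], [0, 0, 0], [0, 0, 0], [0, 0, 0]])

```text
time_s: 11.52
position: [0.5727, 0.3708, 0.0919]
orientation: [[-0.028, -0.004, 1.0], [-1.0, -0.002, -0.028], [0.002, -1.0, -0.004]]
wrist_force: [0.1, 0.3, 0.2]
width: 0.0002
```

Run:
```python
from h import *
c=env.camera("scene")
a=c["pixels"][155:255,105:205,::-1]
a=np.clip((a/255.)**.5*255,0,255).astype('uint8')
a=cv2.resize(a,None,fx=6,fy=6,interpolation=cv2.INTER_CUBIC)
cv2.imwrite("pics/g_z.png",a)
go((12,148,67))
```

```text
target [0.5728 0.3719 0.067 ] shift [-0.7 26.  -0.6]
rot [ 0.13 -0.12  0.08]
```

View pics/g_z.png

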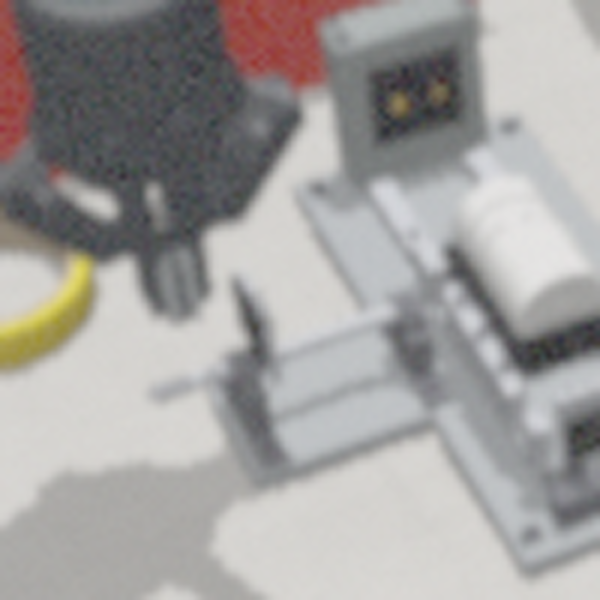

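Request:
send_rows(translation=[[0, 10, 0], [0, 20, 0], [0, 26, 0], [3, 26, 0], [7, 26, 0], [11, 26, 0], [15, 26, 0], [18, 26, 0], [21, 26, 0], [24, 26, 0], [27, 26, 0], [29, 26, 0]], rotation=[[0, 0, 0], [0, 0, 0], [0, 0, 0], [0, 0, 0], [0, 0, 0], [0, 0, 0], [0, 0, 0], [0, 0, 0], [0, 0, 0], [0, 0, 0], [0, 0, 0], [0, 0, 0]])

```text
time_s: 12.57
position: [0.5737, 0.3431, 0.0686]
orientation: [[-0.027, 0.001, 1.0], [-1.0, 0.0, -0.027], [-0.0, -1.0, 0.001]]
wrist_force: [0.8, 2.1, 0.0]
width: 0.0001
```

Request:
send_rows(translation=[[2, 0, 0], [4, 0, 0], [6, 0, 0], [8, 0, 0], [9, 0, 0]], rotation=[[0, 0, 0], [0, 0, 0], [0, 0, 0], [0, 0, 0], [0, 0, 0]])

```text
time_s: 12.98
position: [0.5735, 0.334, 0.0685]
orientation: [[-0.027, 0.001, 1.0], [-1.0, 0.0, -0.027], [-0.0, -1.0, 0.001]]
wrist_force: [0.3, 2.7, 1.9]
width: 0.0
```

Request:
send_rows(translation=[[1.5, 0, 0], [3, 0, 0], [4.5, 0, 0], [6, 0, 0]], rotation=[[0, 0, 0], [0, 0, 0], [0, 0, 0], [0, 0, 0]])

```text
time_s: 13.32
position: [0.5735, 0.3316, 0.0687]
orientation: [[-0.029, 0.002, 1.0], [-1.0, 0.007, -0.029], [-0.007, -1.0, 0.001]]
wrist_force: [0.2, 13.0, 0.4]
width: -0.0003
```

Request:
send_rows(translation=[[1.5, 0, 0], [3, 0, 0], [3, 0, 0]], rotation=[[0, 0, 0], [0, 0, 0], [0, 0, 0]])

```text
time_s: 13.57
position: [0.5735, 0.3315, 0.0689]
orientation: [[-0.029, 0.003, 1.0], [-1.0, 0.012, -0.029], [-0.012, -1.0, 0.002]]
wrist_force: [-0.2, 16.4, -0.4]
width: -0.0
```

Run:
```python
from h import *
c=env.camera("scene")
a=c["pixels"][155:255,105:205,::-1]
a=np.clip((a/255.)**.5*255,0,255).astype('uint8')
a=cv2.resize(a,None,fx=6,fy=6,interpolation=cv2.INTER_CUBIC)
cv2.imwrite("pics/i_z.png",a)
```

```text
(no output)
```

View pics/i_z.png

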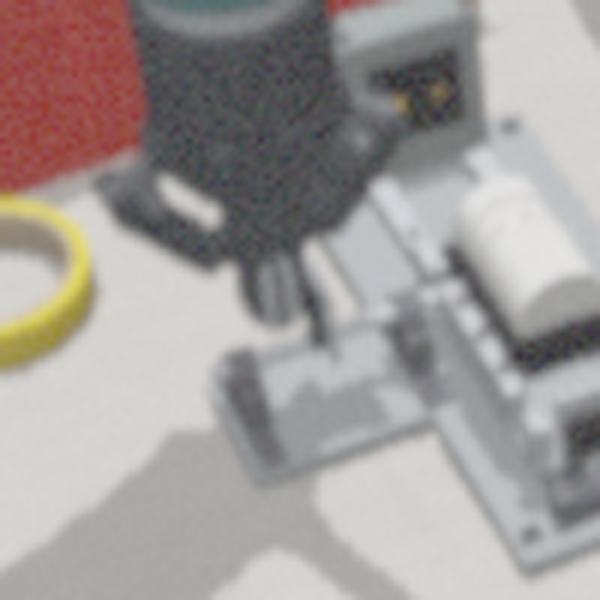

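The tab travelled about 26–30 mm (base from (265,375) to (330,352) in the zoom), and the rod now reaches into the slide bar. I'll retreat and check.

Request:
send_rows(translation=[[-5, 0, 0], [-10, 0, 0], [-16, 0, 0], [-22, 0, 0], [-25, -15, 0], [-27, -40, 0], [-30, -75, 0], [-30, -105, 0], [-30, -125, 0], [-30, -130, 0]], rotation=[[0, 0, 0], [0, 0, 0], [0, 0, 0], [0, 0, 0], [0, 0, 0], [0, 0, 0], [0, 0, 0], [0, 0, 0], [0, 0, 0], [0, 0, 0]])

```text
time_s: 14.45
position: [0.5756, 0.3559, 0.2028]
orientation: [[-0.027, 0.007, 1.0], [-1.0, 0.003, -0.027], [-0.003, -1.0, 0.007]]
wrist_force: [-0.3, -0.2, 0.5]
width: -0.0001
```

Request:
send_rows(translation=[[0, 0, -10], [0, 0, -30], [0, 0, -60], [0, 0, -90], [0, 0, -120], [0, 0, -150], [0, 0, -180], [0, 0, -205], [0, 0, -218], [0, 0, -220]], rotation=[[0, 0, 0], [0, 0, 0], [0, 0, 0], [0, 0, 0], [0, 0, 0], [0, 0, 0], [0, 0, 0], [0, 0, 0], [0, 0, 0], [0, 0, 0]])

```text
time_s: 15.28
position: [0.35, 0.3599, 0.1967]
orientation: [[-0.025, -0.004, 1.0], [-1.0, -0.003, -0.025], [0.003, -1.0, -0.004]]
wrist_force: [-0.1, -0.1, 0.7]
width: 0.0001
```

Run:
```python
from h import *
s=env.read_state();print(s["time_s"],np.round(s["wrist_force"],1))
c=env.camera("scene");np.savez("pics/j_scene.npz",**c)
a=c["pixels"][145:255,115:225,::-1]
a=np.clip((a/255.)**.5*255,0,255).astype('uint8')
cv2.imwrite("pics/j_z.png",cv2.resize(a,None,fx=5.4,fy=5.4,interpolation=cv2.INTER_CUBIC))
c=env.camera("top");np.savez("pics/j_top.npz",**c)
a=c["pixels"][110:230,160:260,::-1]
cv2.imwrite("pics/j_t.png",cv2.resize(a,None,fx=5,fy=5,interpolation=cv2.INTER_CUBIC))
cv2.imwrite("pics/j_full.png",c["pixels"][:,:,::-1])
```

```text
15.2833 [-0.1 -0.1  0.7]
```

View pics/j_z.png

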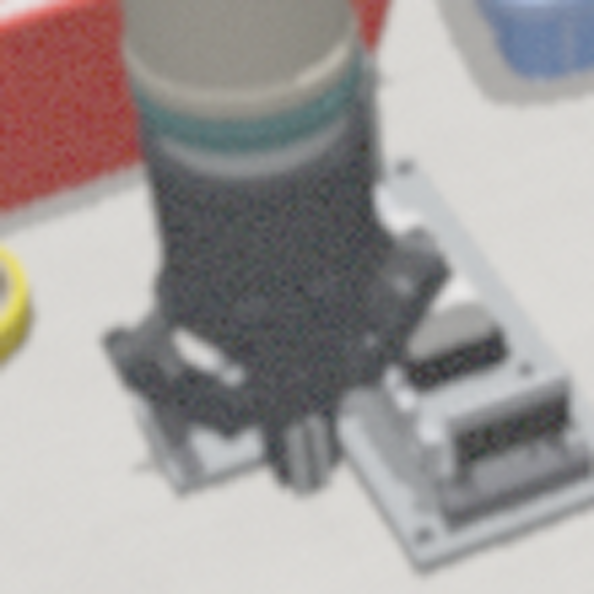

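View pics/j_t.png

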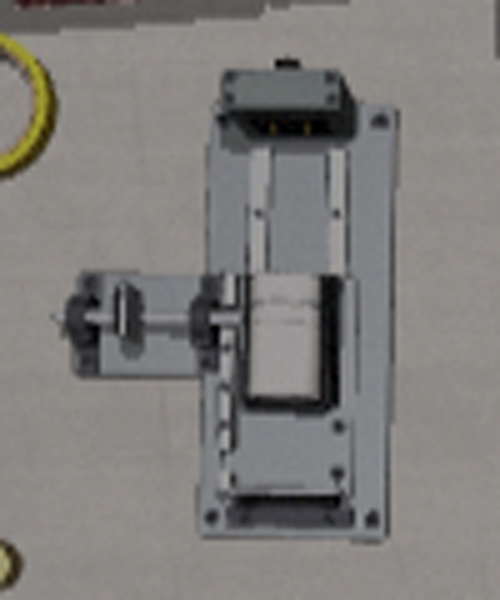

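View pics/j_full.png

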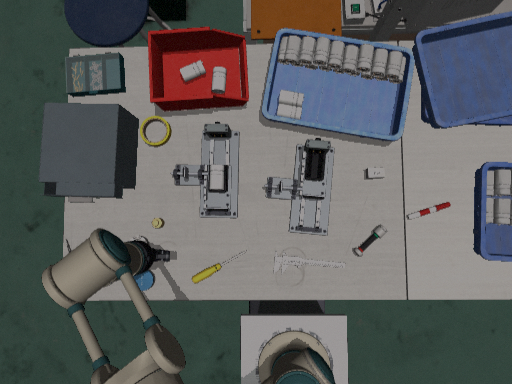

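The top view shows three things:
- **Slide:** the lip moved from row 350 to 492 in the zoom, about 84 mm.
- **Bolt:** the tab is at column 127, against 118 at the start, so it is about 5 mm further in and shut. The rod's nose is in the slot.
- **Surroundings:** the can is in its cradle, and nest_b and the bystanders have not moved.

```bash
python3 -c "
from bench import env
print(env.hand_in())"
```

```text
the job is handed in; nothing more can be done
None
```

I drew the loaded nest's slide all the way out and locked it there, and handed the job in at about 15 s of the 48 s allowed. With the gripper shut and used as a fingertip, I pushed the bolt aside to its stop (about 20 N). I then hooked behind the lip and drew the slide to its stop (about 24 N), and pushed the bolt shut until it stopped (about 16 N).

**Last checks:**
- **Slide:** the lip moved about 84 mm in the top picture, against the 85 mm full travel.
- **Bolt:** the nose is in the slot, and the tab sits about 5 mm further in than it started. That fits a bolt that began up to 4 mm from shut.
- **Can and surroundings:** the can is in its cradle. The empty nest and the things standing around look unmoved, by eye.
- **Arm:** it is clear of everything, with no contact force on the wrist.

**What disagreed:** the two cameras placed the nest 6–8 mm apart, more than their stated 2 mm accuracy. I used a position between them and found the stops by feel. In the last scene-camera picture the arm hid the bolt, so the final bolt check rests on the top view and the force at the stop.

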